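# Hang the hooked dipper in the deep tub

## Task

Hang the portion dipper that has a hook on its handle in the deeper, longer one of the two open tubs: put its hook over the rim of one of the tub's two long sides, away from the corners, so that the cup hangs inside the tub, the hook reaches down outside, and it stays there by itself. Leave the dipper without a hook standing where it is, and the tub standing about where it is.

Things in the scene. Friction and masses are not known exactly. Their poses are not given: they have to be found in the camera images.
- hook_dipper: Dipper with a hook, 135 mm tall, 80-130 g, upright on its cup. Origin: cup's underside, on its axis; z up, +x to the hook. Steel cup 40 mm tall, outer diameter 44 mm (foot) to 52 mm (rim). On its +x side a steel strap (x 24.5 to 29.5 mm) rises to an upright black grip, 13 mm thick (x), 20 mm wide (y), centred at x 26.5, y 0, from z 72 to 135 mm.
- hook_dipper_mouth (a point): Middle of the roof of the hook's slot, the underside that rests on the rim: x 44.5, y 0, z 62 mm in the dipper's frame, same axes. The hook, 18 mm wide, leaves the strap towards +x at z 62 to 67 mm, then turns down to z 35 mm; the slot between strap and tongue is 30 mm wide (x 29.5 to 59.5), open below. The hook ends at x 69 mm.
- deep_tub: Deeper, longer of two open white tubs (the other: 194 x 124 x 58 mm, too low). Loose, 350 g, empty, 254 (y) x 127 (x) x 88 mm. Origin: centre of underside; z up. Rim at z 88 mm; on both long sides it is 7 mm thick (57 to 64 mm from the centre line, +x or -x), straight for 100 mm either way along y. Long walls lean in to 47 mm (inner face) at the floor; floor 7 mm thick.
- plain_dipper: The other dipper: same cup, strap and black grip at the same places in its own frame, but no hook. Not to be disturbed. Origin: underside of the cup, on its axis; z up.

How it is judged:
By the outcome, as a careful person would: the job done as asked, in the order asked, and still so for the second after the job is handed in, with the robot touching nothing.
It also fails if it takes over 38 s, if anything falls off the work surface, if the arm or the gripper's body presses on something with over 40 N, if the wrist force passes 120 N, or if a joint passes its speed limit or range.

## Robot

A 6-joint arm with a two-finger parallel gripper is mounted at the origin on a cart in front of the work surface, level with it; the furniture and walls round the work are solid. World frame = base frame: x ahead of the robot, y to its left, z up, the work surface at z = 0. Lengths are in m, angles in rad, forces in N, time in s.
With the tool pointing down it reaches from about 0.3 to 0.85 m from the base axis. Payload 5.4 kg.
Tool frame: the origin (TCP) lies midway between the tips of the shut fingers; the grasp point (between the pads) lies 19 mm behind it; z points along the fingers, y is the line along which they close (so a half turn about z gives the same grasp; the last joint's range is limited). The gripper opens to 85 mm and grips with 20 to 120 N. Pads are 22 mm wide; open, the fingers measure 114 mm over their backs; the gripper's body (76 mm by 85 mm) begins 54 mm behind the grasp point. The pads swing forward as they close: fully open they stand 13 mm farther back than shut.
Start: joints at [1.115, 0.158, 1.597, -0, 1.386, -0.21], TCP at [0.14, 0.558, 0.231] pointing down, gripper open.
Joint ranges: [-2.91, 2.91], [-0.94, 2.29], [0.18, 2.7], [-1.29, 4.43], [0.17, 2.64], [-3, 3]. Speed limits (rad/s): [2.57, 2.57, 3.14, 3.14, 3.14, 3.14].

## Interface

Orientations are given as a unit quaternion [w, x, y, z].
In Python, from station import manip gives the robot as it stands. The module is installed in compiled form; this text tells all that it offers.
- The arm moves only by the shell command python3 -m handwheel 'ROWS' [FORCE]. ROWS is JSON, a list of rows, each a list of 3 entries, a list of its own where there are three numbers: the turn, a rotation vector about the tool's x, y, z in degrees, then the shift along the tool's x, y, z in m, then the opening, from 0 (shut) to 1 (fully open). A call has 1 to 12 rows; each row is the pose to reach, as a shift and turn from the pose commanded when the call began, along the tool's axes at that moment; what a row does not reach only later rows make up. A row lasts 1/8 s, in which the tool goes at most 62.5 mm and 10.7 degrees, less where a joint would pass 70% of its speed; a pose out of reach is approached as far as the arm can. A call with a gripper value outside its range is refused whole. The fingers move at their own pace and stop on an object; FORCE is the grip in N (left out, the last holds). Time passes only in rows, so rows that repeat a pose let the fingers close. It gives the time, the measured TCP pose, the force, the opening and the grip force at its end, in the units of the state.
- manip.state(): the state, without advancing time (a new reading comes with each control period).
- manip.grab_frame(name): name is "scene" or "top" or "wrist"; returns (picture, depth): 480x640x3 uint8, blue, green, red; 480x640 float32, m along the optical axis (not along the pixel's ray), 0 where there is no reading.
- manip.camera_model(name): a dict with "fx", "fy", "cx", "cy" (pixels), "pose" (4x4, takes a point from camera to world coordinates). Camera axes: x right, y down, z forward; pixel columns grow to the right and rows downward; lengths in m; the calibration is good to about 2 mm. A picture is of the moment at which its call begins: read the wrist's pose just before it. camera_model takes no time and is no camera call; for the wrist camera it gives the pose at the moment of the call.
- manip.hand_in(): hands the job in; it is judged then, once.
The state is a dict: "time": time; "q": joint angles; "joint_velocities": joint speeds; "joint_torque": joint torques, N m; "tool_pos": TCP position; "eef_rot": TCP orientation; "wrist_force": force on the tool from outside, world axes, zero at the start; "moment": the same for the moment, N m; "gripper_width": finger opening in m; "gripper_force": force on a finger pad.
Only numpy, scipy, OpenCV 4.12 (cv2) and the standard library are available. Lean on these libraries where they do the work, as an engineer would, in place of code of your own. Each camera call takes 0.05 s, during which the arm holds its last target. There are 200 camera calls.

## Working session

There is one attempt and no reset: what is moved stays moved. The work goes in short steps, Python scripts to look and compute and a shell command to move; the robot and the scene stay as the last step left them, time stands still between calls to the robot, and variables do not carry over. Pictures are saved under pics/ and viewed, at most 10 in all, crops included, and the job is handed in when it is done.

```bash
mkdir -p pics; python3 - <<'E'
from station import manip
import cv2,numpy as np
s=manip.state();print({k:np.round(v,3) for k,v in s.items()})
for n in("scene","top"):
    im,d=manip.grab_frame(n);cv2.imwrite(f"pics/{n}0.png",im);np.save(f"pics/{n}0.npy",d)
    m=manip.camera_model(n);print(n,m["fx"],m["cx"],m["cy"],np.round(m["pose"],3).tolist())
    np.savez(f"pics/{n}0m.npz",**m)
E
```

```text
{'time': np.float64(0.0), 'q': array([ 1.115,  0.159,  1.598, -0.   ,  1.386, -0.21 ]), 'joint_velocities': array([ 0.   , -0.   ,  0.   ,  0.   ,  0.   , -0.001]), 'joint_torque': array([ 0.0000e+00, -3.9601e+01, -3.3142e+01, -0.0000e+00,  8.0000e-03,
        0.0000e+00]), 'tool_pos': array([0.14 , 0.557, 0.23 ]), 'eef_rot': array([-0.   ,  0.123,  0.992, -0.001]), 'wrist_force': array([ 0.197, -0.249, -0.27 ]), 'moment': array([-0.007,  0.062,  0.039]), 'gripper_force': np.float64(0.0), 'gripper_width': np.float64(0.085)}
scene 496.0348152960159 316.3211866507674 237.10545333150034 [[0.871, -0.277, 0.406, 0.131], [-0.492, -0.522, 0.697, -0.653], [0.019, -0.806, -0.591, 0.635], [0.0, 0.0, 0.0, 1.0]]
top 534.8626550042674 310.5716020633031 226.73362796017656 [[0.029, -0.976, 0.215, 0.319], [-1.0, -0.029, 0.004, -0.024], [0.002, -0.215, -0.977, 0.999], [0.0, 0.0, 0.0, 1.0]]
```

View pics/scene0.png

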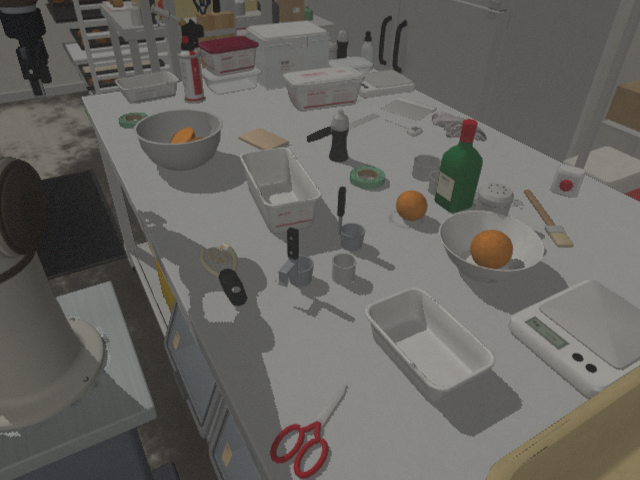

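View pics/top0.png

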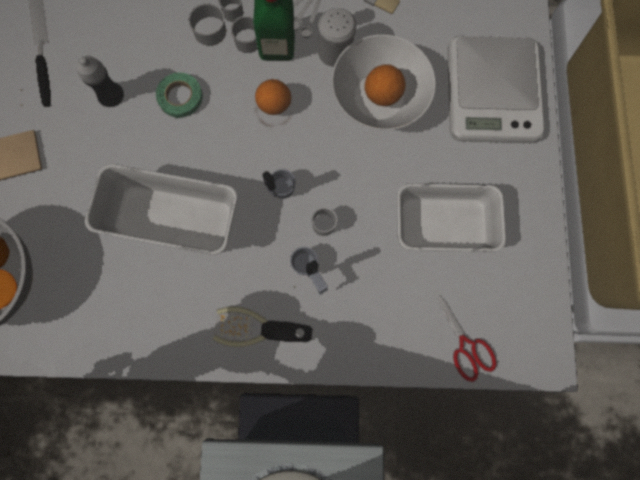

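The scene view shows the hook dipper at about (298,262) with its hook to the left. In the top view its cup is at (304,261), its grip at (312,268) and its hook end at (320,283). The plain dipper is at (283,183) and the deep tub at (163,208), both in the top view.

```bash
cat > h.py <<'E'
import numpy as np,cv2
def pts(d,m):
    v,u=np.mgrid[0:480,0:640]
    c=np.stack([(u-m["cx"])/m["fx"]*d,(v-m["cy"])/m["fy"]*d,d,np.ones_like(d)],-1)
    p=(c@np.array(m["pose"]).T)[...,:3]; p[d<=0]=np.nan; return p
def ray(uv,m,z):
    P=np.array(m["pose"]); r=P[:3,:3]@np.array([(uv[0]-m["cx"])/m["fx"],(uv[1]-m["cy"])/m["fy"],1])
    return P[:3,3]+r*(z-P[2,3])/r[2]
E
python3 - <<'E'
from h import *
for n in("top","scene"):
    m=np.load(f"pics/{n}0m.npz");P=pts(np.load(f"pics/{n}0.npy"),m);im=cv2.imread(f"pics/{n}0.png")
    tab=P[...,2]; print(n,"table z",np.nanmedian(tab[np.abs(tab)<.02]))
    x,y,z=np.moveaxis(P,-1,0)
    # approximate areas from top
    t=np.load("pics/top0m.npz")
    c=ray((163,208),t,.088);print("tub approx",c)
    M=(np.abs(z-.088)<.006)&(np.hypot(x-c[0],y-c[1])<.17)
    q=P[M][:,:2]; r=cv2.minAreaRect((q*1000).astype(np.float32));print("tub rect",M.sum(),r,cv2.boxPoints(r).round().tolist())
    for nm,uv in(("hook",(312,268)),("plain",(269,181))):
        g=ray(uv,t,.135)
        near=np.hypot(x-g[0],y-g[1])<.08
        M=near&(im.max(2)<60)&(z>.08)&(z<.15); Mt=M&(z>.128)
        print(nm,g.round(3),"grip",M.sum(),np.nanmean(P[M],0).round(4),"top",Mt.sum(),P[Mt].mean(0).round(4) if Mt.any() else 0,"range",np.ptp(P[M],axis=0).round(3), P[M].max(0).round(3))
        M=near&(z>.056)&(z<.074)&(im.max(2)>=45);print(" hook lvl",M.sum(),P[M].mean(0).round(4) if M.any() else 0)
        M=near&(z>.034)&(z<.046);print(" rim lvl",M.sum(),P[M].mean(0).round(4) if M.any() else 0, cv2.minEnclosingCircle((P[M][:,:2]*1000).astype(np.float32)))
E
python3 - <<'E'
import cv2
a=cv2.imread('pics/top0.png')[150:310,230:370];b=cv2.imread('pics/scene0.png')[180:320,250:390]
a=cv2.resize(a,(400,457),interpolation=2);b=cv2.resize(b,(400,400),interpolation=2);b=cv2.copyMakeBorder(b,0,57,0,0,0)
cv2.imwrite('pics/c1.png',cv2.hconcat([a,b]))
E
```

```text
top table z 0.0002712798894800028
tub approx [0.54560587 0.24026036 0.088     ]
tub rect 1575 ((546.210693359375, 243.91464233398438), (254.63766479492188, 127.04603576660156), 80.95149993896484) [[463.0, 128.0], [589.0, 108.0], [629.0, 360.0], [504.0, 380.0]]
hook [ 0.441 -0.024  0.135] grip 128 [ 0.4434 -0.0233  0.1243] top 86 [ 0.445  -0.0233  0.1342] range [0.016 0.019 0.056] [ 0.453 -0.014  0.138]
 hook lvl 203 [ 0.4276 -0.0355  0.0667]
 rim lvl 152 [ 0.4641 -0.0103  0.0395] ((449.9234619140625, -19.705432891845703), 46.57820129394531)
plain [0.586 0.052 0.135] grip 150 [0.5915 0.054  0.119 ] top 72 [0.5938 0.0547 0.134 ] range [0.016 0.018 0.057] [0.602 0.063 0.138]
 hook lvl 27 [0.5785 0.1097 0.0656]
 rim lvl 143 [0.6138 0.0374 0.0392] ((593.845947265625, 71.3233642578125), 65.87185668945312)
scene table z 0.0013569143731593236
tub approx [0.54560587 0.24026036 0.088     ]
tub rect 747 ((548.8391723632812, 241.11570739746094), (258.94378662109375, 126.99854278564453), 80.7159652709961) [[465.0, 124.0], [591.0, 103.0], [632.0, 359.0], [507.0, 379.0]]
hook [ 0.441 -0.024  0.135] grip 311 [ 0.4464 -0.0308  0.1122] top 81 [ 0.4467 -0.0292  0.1334] range [0.018 0.021 0.059] [ 0.456 -0.018  0.139]
 hook lvl 210 [ 0.4312 -0.0397  0.0668]
 rim lvl 201 [ 0.4604 -0.0262  0.0396] ((450.81463623046875, -19.154369354248047), 47.8024787902832)
plain [0.586 0.052 0.135] grip 175 [0.5937 0.0465 0.1117] top 43 [0.5957 0.0486 0.1337] range [0.018 0.018 0.057] [0.605 0.059 0.138]
 hook lvl 117 [0.5689 0.1061 0.065 ]
 rim lvl 232 [0.6077 0.0493 0.039 ] ((592.92333984375, 69.25647735595703), 68.613525390625)
```

View pics/c1.png

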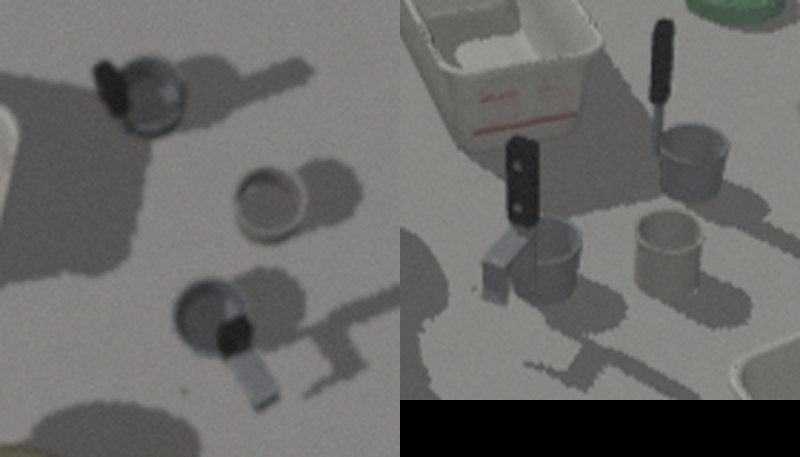

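The crops confirm it: the lower-left dipper has the hook, which points down and to the right in the top view. Next I'll get the hook's direction and the first move.

```bash
cat >> h.py <<'E'
from scipy.spatial.transform import Rotation as Ro
def pose(s): q=s["eef_rot"]; return np.array(s["tool_pos"]),Ro.from_quat([q[1],q[2],q[3],q[0]])
def rel(s,p,yang):
    """turn about tool z (deg, mod 180) and shift to TCP p with tool y at world angle yang"""
    t,R=pose(s); y=R.apply([0,1,0]); a=np.degrees(np.arctan2(y[1],y[0]))
    return "turn z",((a-yang)+90)%180-90,"shift",R.inv().apply(np.array(p)-t).round(4),"tilt",R.apply([0,0,1]).round(4)
E
python3 - <<'E'
from h import *
from station import manip
for n in("top","scene"):
    m=np.load(f"pics/{n}0m.npz");P=pts(np.load(f"pics/{n}0.npy"),m);x,y,z=np.moveaxis(P,-1,0)
    M=(np.hypot(x-.445,y+.026)<.06)&(z>.063)&(z<.072)
    q=(P[M][:,:2]*1000).astype(np.float32); print(n,cv2.minAreaRect(q),cv2.boxPoints(cv2.minAreaRect(q)).round(1).tolist())
t=np.load("pics/top0m.npz");c=ray((303.9,260.6),t,.04);e=ray((323,288),t,.067);print(c,e,np.degrees(np.arctan2(*(e-c)[1::-1])),np.hypot(*(e-c)[:2]))
print(rel(manip.state(),(.446,-.026,.23),40))
E
```

```text
top ((427.9806213378906, -35.40845489501953), (34.23627853393555, 18.002164840698242), 32.91579818725586) [[408.70001220703125, -37.20000076293945], [418.5, -52.29999923706055], [447.20001220703125, -33.70000076293945], [437.5, -18.600000381469727]]
scene ((432.07464599609375, -38.038185119628906), (41.64988327026367, 19.241437911987305), 35.72821807861328) [[409.6000061035156, -42.400001525878906], [420.79998779296875, -58.0], [454.6000061035156, -33.70000076293945], [443.3999938964844, -18.100000381469727]]
[ 0.46705469 -0.00921996  0.04      ] [ 0.41576561 -0.0443612   0.067     ] -145.58260146214735 0.06217295281385092
('turn z', np.float64(35.91396384299662), 'shift', array([-0.439 , -0.4911,  0.0011]), 'tilt', array([-8.0e-04, -1.5e-03, -1.0e+00]))
```

```bash
python3 -m handwheel '[[[0,0,10],[-0.037,-0.041,0],1],[[0,0,20],[-0.077,-0.086,0],1],[[0,0,30],[-0.117,-0.131,0],1],[[0,0,40],[-0.157,-0.176,0],1],[[0,0,42],[-0.197,-0.221,0],1],[[0,0,42],[-0.237,-0.266,0],1],[[0,0,42],[-0.277,-0.311,0],1],[[0,0,42],[-0.317,-0.356,0],1],[[0,0,42],[-0.357,-0.4,0],1],[[0,0,42],[-0.397,-0.445,0],1],[[0,0,42],[-0.439,-0.491,0],1],[[0,0,42],[-0.439,-0.491,0],1]]' 40
python3 - <<'E'
from h import *
from station import manip
s=manip.state();m=manip.camera_model("wrist");im,d=manip.grab_frame("wrist");cv2.imwrite("pics/w1.png",im)
P=pts(d,m);x,y,z=np.moveaxis(P,-1,0)
near=np.hypot(x-.445,y+.026)<.06
M=near&(z>.128)&(z<.142)&(im.max(2)<70);print(M.sum(),P[M].mean(0) if M.any() else 0, cv2.minAreaRect((P[M][:,:2]*1000).astype(np.float32)) if M.any() else 0)
M=near&(z>.062)&(z<.072);print(M.sum(),cv2.minAreaRect((P[M][:,:2]*1000).astype(np.float32)) if M.any() else 0)
print(s["tool_pos"],np.round(m["pose"],3).tolist())
E
```

```text
time: 1.6
tool_pos: [0.4471, -0.0286, 0.2308]
eef_rot: [-0.0, 0.473, 0.881, -0.0]
wrist_force: [-0.4, -0.0, -0.5]
gripper_width: 0.0852
gripper_force: 0.0
545 [ 0.44504401 -0.02288264  0.13406793] ((445.6390075683594, -23.3165283203125), (12.229146003723145, 18.806743621826172), 33.397640228271484)
901 ((430.243896484375, -34.16746520996094), (40.85723114013672, 17.87888526916504), 33.60170364379883)
[ 0.44706364 -0.02863967  0.23083404] [[0.833, 0.528, 0.165, 0.404], [0.553, -0.794, -0.252, 0.036], [-0.001, 0.301, -0.954, 0.374], [0.0, 0.0, 0.0, 1.0]]
```

View pics/w1.png

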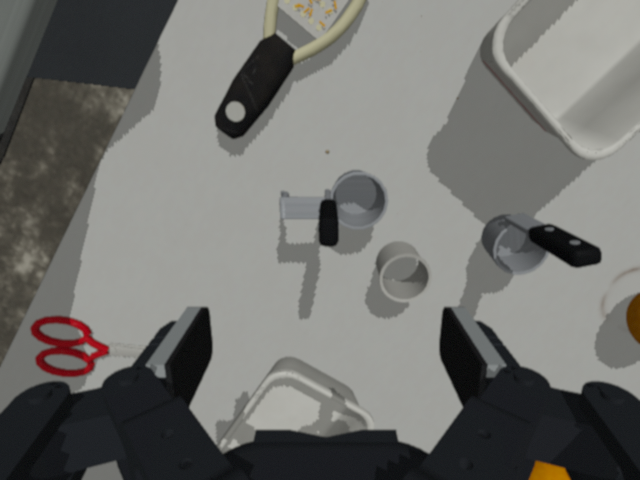

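The wrist view shows the hook dipper's grip at (328,222) with the hook lying along the closing line. Nothing is in the way of the descent.

```bash
python3 -m handwheel '[[[0,0,0],[0.005,0.0015,0.045],1],[[0,0,0],[0.005,0.0015,0.09],1],[[0,0,0],[0.005,0.0015,0.125],1],[[0,0,0],[0.005,0.0015,0.142],1],[[0,0,0],[0.005,0.0015,0.142],1],[[0,0,0],[0.005,0.0015,0.142],0.3],[[0,0,0],[0.005,0.0015,0.142],0],[[0,0,0],[0.005,0.0015,0.142],0],[[0,0,0],[0.005,0.0015,0.142],0],[[0,0,0],[0.005,0.0015,0.142],0]]' 60
```

```text
time: 2.9
tool_pos: [0.4448, -0.0205, 0.0895]
eef_rot: [0.0, 0.47, 0.883, -0.0]
wrist_force: [-0.4, 0.4, 0.7]
gripper_width: 0.0122
gripper_force: 61.7
```

The grip is firm at 61.7 N and 12 mm wide. Next I lift, turn about 42° and carry the dipper over the near long rim.

```bash
python3 -m handwheel '[[[0,0,0],[0,0,-0.03],0],[[0,0,0],[0,0,-0.07],0],[[0,0,0],[0,0,-0.11],0],[[0,0,6],[0.02,0.02,-0.125],0],[[0,0,13],[0.05,0.05,-0.125],0],[[0,0,20],[0.085,0.086,-0.125],0],[[0,0,27],[0.12,0.122,-0.125],0],[[0,0,34],[0.15,0.152,-0.125],0],[[0,0,40],[0.175,0.178,-0.125],0],[[0,0,42.5],[0.19,0.193,-0.125],0],[[0,0,42.5],[0.1935,0.197,-0.125],0],[[0,0,42.5],[0.1935,0.197,-0.125],0]]'
python3 - <<'E'
from h import *
from station import manip
s=manip.state();print(s["tool_pos"],s["q"].round(2),s["gripper_width"])
o=[]
for n in("wrist","top","scene"):
    m=manip.camera_model(n);im,d=manip.grab_frame(n);P=pts(d,m);x,y,z=np.moveaxis(P,-1,0);o.append(im)
    M=(np.abs(z-.088)<.006)&(np.hypot(x-.547,y-.2425)<.17);q=(P[M][:,:2]*1000).astype(np.float32)
    N=M&(x<.51);
    print(n,"tub",cv2.minAreaRect(q)); 
    # near-side rim: across-axis coordinate
    nn=np.array([-.9873,.1585]);a=(P[...,:2]-[.547,.2425])@nn;al=(P[...,:2]-[.547,.2425])@[.1585,.9873]
    N=(np.abs(z-.088)<.004)&(np.abs(al)<.09)&(np.abs(a-.06)<.02);print(" near rim across",N.sum(),np.percentile(a[N],[5,50,95]).round(4) if N.any() else 0, np.polyfit(al[N],a[N],1).round(4) if N.sum()>9 else 0)
    H=(np.abs(al)<.08)&(np.abs(a-.06)<.06)&(np.abs(z-.194)<.007);print(" hook top",H.sum(),cv2.minAreaRect((P[H][:,:2]*1000).astype(np.float32)) if H.any() else 0)
    print("   across range",np.percentile(a[H],[2,98]) if H.any() else 0, z[H].mean())
cv2.imwrite("pics/c2.png",cv2.hconcat([cv2.resize(o[0],(400,300)),cv2.resize(o[2][60:300,150:470],(400,300))]))
E
```

```text
time: 4.4
tool_pos: [0.5, 0.2497, 0.2139]
eef_rot: [-0.0, 0.758, 0.653, -0.0]
wrist_force: [-0.1, -0.6, -1.3]
gripper_width: 0.0118
gripper_force: 61.2
[0.50003071 0.24971304 0.21393674] [ 0.25  0.13  1.66 -0.    1.35  0.4 ] 0.011839521706667746
wrist tub ((548.0929565429688, 253.00006103515625), (234.04005432128906, 127.05320739746094), 80.88794708251953)
 near rim across 1574 [0.0586 0.0611 0.0638] [-0.0002  0.0611]
 hook top 2162 ((482.3792419433594, 249.1027374267578), (18.33897590637207, 45.250221252441406), 82.240966796875)
   across range [0.04804879 0.08648406] 0.19162224167230485
top tub ((541.7217407226562, 215.59475708007812), (196.5143585205078, 127.15756225585938), 80.84187316894531)
 near rim across 234 [0.059  0.0617 0.0641] [0.0004 0.0617]
 hook top 269 ((479.6577453613281, 248.86973571777344), (18.851306915283203, 40.36640548706055), 80.25064086914062)
   across range [0.05021025 0.08685646] 0.19205131226261177
scene tub ((548.60107421875, 239.439697265625), (255.4794158935547, 127.56753540039062), 80.81725311279297)
 near rim across 124 [0.056  0.0594 0.0613] [-0.0008  0.059 ]
 hook top 114 ((485.19622802734375, 245.41233825683594), (21.39971160888672, 45.11859893798828), 80.0622787475586)
   across range [0.04407644 0.08358858] 0.1924200794111756
```

View pics/c2.png

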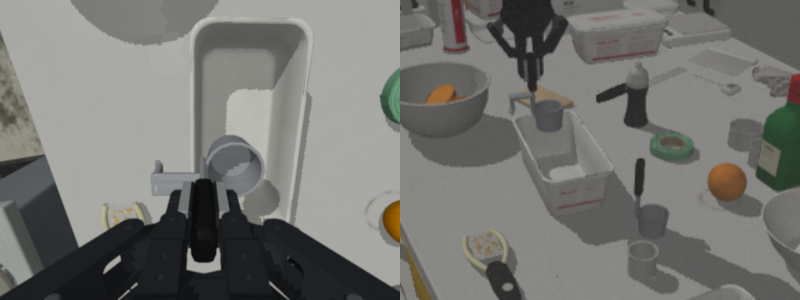

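The wrist and scene views show the hook outside the near rim and the cup over the inside. The slot is centred over the rim to within about 1.5 mm. I'll descend with a 3 mm outward bias.

```bash
python3 -m handwheel '[[[0,0,0],[0,-0.003,0.01],0],[[0,0,0],[0,-0.003,0.03],0],[[0,0,0],[0,-0.003,0.05],0],[[0,0,0],[0,-0.003,0.07],0],[[0,0,0],[0,-0.003,0.085],0],[[0,0,0],[0,-0.003,0.095],0],[[0,0,0],[0,-0.003,0.095],0],[[0,0,0],[0,-0.003,0.095],0]]'
```

```text
time: 5.55
tool_pos: [0.4972, 0.2507, 0.1196]
eef_rot: [-0.0, 0.758, 0.652, -0.0]
wrist_force: [-0.9, -0.1, -1.4]
gripper_width: 0.0118
gripper_force: 61.2
```

```bash
python3 -m handwheel '[[[0,0,0],[0,0,0.001],0],[[0,0,0],[0,0,0.002],0],[[0,0,0],[0,0,0.003],0],[[0,0,0],[0,0,0.003],0]]'; python3 - <<'E'
from h import *
from station import manip
im,d=manip.grab_frame("scene");w,_=manip.grab_frame("wrist")
cv2.imwrite("pics/c3.png",cv2.hconcat([cv2.resize(w,(400,300)),cv2.resize(im[90:240,210:410],(400,300))]))
E
```

```text
time: 6.05
tool_pos: [0.4973, 0.2506, 0.1163]
eef_rot: [0.0, 0.758, 0.652, 0.0]
wrist_force: [0.4, 0.3, -1.1]
gripper_width: 0.0124
gripper_force: 61.2
```

View pics/c3.png

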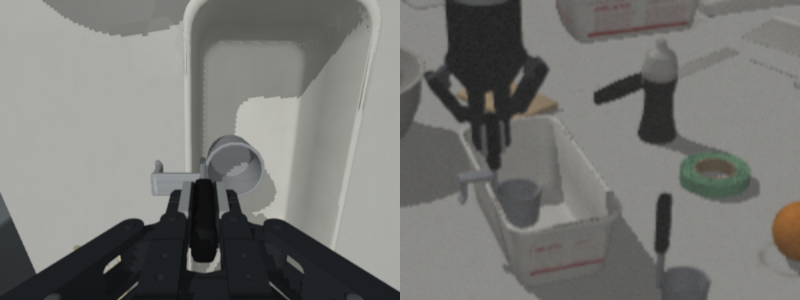

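The hook straddles the rim with the cup inside, and there's no contact force yet. I'll ease it down until it touches.

```bash
python3 -m handwheel '[[[0,0,0],[0,0,0.0005],0],[[0,0,0],[0,0,0.001],0],[[0,0,0],[0,0,0.0015],0],[[0,0,0],[0,0,0.0015],0]]'
```

```text
time: 6.65
tool_pos: [0.4975, 0.2506, 0.1153]
eef_rot: [0.0, 0.758, 0.652, 0.0]
wrist_force: [-0.2, -1.4, 2.5]
gripper_width: 0.0126
gripper_force: 61.9
```

It's in contact at 2.5 N upward. Now I open slowly, then withdraw straight up.

```bash
python3 -m handwheel '[[[0,0,0],[0,0,0],0.17],[[0,0,0],[0,0,0],0.2],[[0,0,0],[0,0,0],0.25],[[0,0,0],[0,0,0],0.32],[[0,0,0],[0,0,0],0.4],[[0,0,0],[0,0,0],0.5],[[0,0,0],[0,0,0],0.65],[[0,0,0],[0,0,0],0.8],[[0,0,0],[0,0,0],0.8]]'
python3 - <<'E'
from h import *
from station import manip
im,d=manip.grab_frame("scene");w,_=manip.grab_frame("wrist")
cv2.imwrite("pics/c4.png",cv2.hconcat([cv2.resize(w,(400,300)),cv2.resize(im[90:240,210:410],(400,300))]))
E
```

```text
time: 7.78
tool_pos: [0.4972, 0.2506, 0.1148]
eef_rot: [-0.0, 0.758, 0.652, -0.0]
wrist_force: [-0.3, -0.1, -0.2]
gripper_width: 0.0684
gripper_force: 0.1
```

View pics/c4.png

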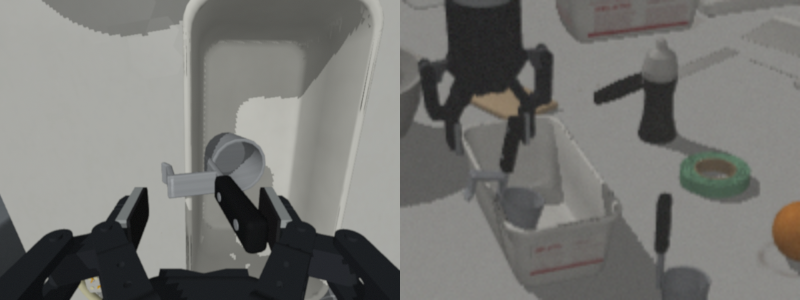

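The dipper hangs tilted inward with its cup against the wall, and its grip is near the inner finger. I'll move the hand inward a little, then up.

```bash
python3 -m handwheel '[[[0,0,0],[0,0.005,0],1],[[0,0,0],[0,0.012,0],1],[[0,0,0],[0,0.012,0],1],[[0,0,0],[0,0.012,-0.02],1],[[0,0,0],[0,0.012,-0.05],1],[[0,0,0],[0,0.012,-0.1],1],[[0,0,0],[0,0.012,-0.15],1],[[0,0,0],[0,0.012,-0.18],1],[[0,0,0],[0,0.012,-0.18],1],[[0,0,0],[0,0.012,-0.18],1]]'
python3 - <<'E'
from h import *
from station import manip
im,d=manip.grab_frame("scene");w,dw=manip.grab_frame("wrist");m=manip.camera_model("scene")
P=pts(d,m);x,y,z=np.moveaxis(P,-1,0);M=(np.abs(z-.088)<.006)&(np.hypot(x-.547,y-.2425)<.17);print(cv2.minAreaRect((P[M][:,:2]*1000).astype(np.float32)))
M=(im.max(2)<60)&(z>.08)&(z<.15)&(np.hypot(x-.594,y-.05)<.05);print(P[M].mean(0))
cv2.imwrite("pics/c5.png",cv2.hconcat([cv2.resize(w,(400,300)),cv2.resize(im[90:240,210:410],(400,300))]))
E
```

```text
time: 9.12
tool_pos: [0.5085, 0.2486, 0.2933]
eef_rot: [-0.001, 0.758, 0.652, -0.001]
wrist_force: [-0.4, -0.4, -0.7]
gripper_width: 0.0851
gripper_force: 0.0
((543.7527465820312, 241.72576904296875), (259.6816101074219, 135.54615783691406), 80.78890228271484)
[0.59355164 0.04610028 0.11207799]
```

View pics/c5.png

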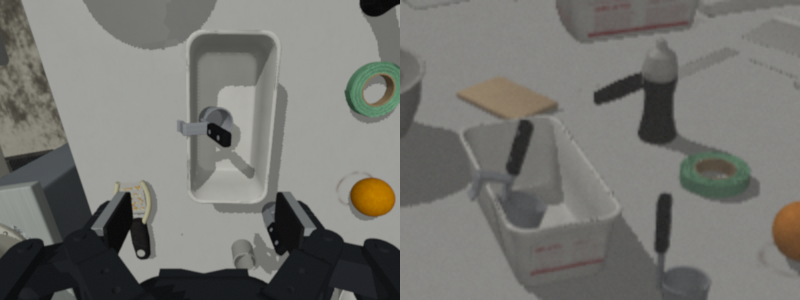

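The dipper hangs by its hook mid-way along the near long rim, with the cup inside and the robot clear. The tub and the plain dipper haven't moved.

```bash
python3 -c "
from station import manip
print(manip.hand_in())"
```

```text
the job is handed in; nothing more can be done
None
```

The hook dipper hangs over the middle of the deep tub's near long rim, cup inside and hook outside, and stayed there after release; the tub and plain dipper were not disturbed, and the job is handed in at about 9 s.

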